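# Put the hand scanner on charge at the shop counter

## Robot

A 6-joint arm with a two-finger parallel gripper is mounted at the origin on the work surface. World frame = base frame: x ahead of the robot, y to its left, z up, the work surface at z = 0. Lengths are in m, angles in rad, forces in N, time in s.
With the tool pointing down it reaches from about 0.35 to 0.725 m from the base axis. Payload 6 kg.
Tool frame: the origin (TCP) lies between the finger pads; the fingertips stand ahead of it and the grasp point (between the pads) lies 2 mm behind it (r.tcp_to_tips is the z of the fingertips in the tool frame, in m); z points along the fingers, y is the line along which they close (so a half turn about z gives the same grasp; the last joint's range is limited). The gripper opens to 85 mm and grips with 20 to 120 N. Pads are 22 mm wide; open, the fingers measure 114 mm over their backs; the gripper's body (76 mm by 85 mm) begins 54 mm behind the grasp point. The pads swing forward as they close: fully open they stand 13 mm farther back than shut.
Start: joints at [1.637, 0.04, 0.085, 0, -1.615, -0.334], TCP at [0.159, 0.579, 0.248] pointing down, gripper open.
Joint ranges: [-2.56, 2.56], [-1.29, 2.01], [-1.08, 1.49], [-3.29, 1.98], [-2.81, -0.18], [-2.99, 2.99]. Speed limits (rad/s): [2.57, 2.57, 3.01, 3.14, 3.14, 3.14].

## Interface

Orientations are given as a 3x3 rotation matrix whose columns are the frame's x, y, z axes.
In Python, from bench import r, optics gives the robot as it stands.
- The arm moves only by the shell command python3 -m inch 'ROWS' [OPENING] [FORCE]. ROWS is JSON, a list of rows, each a list of 6 numbers: the shift along the tool's x, y, z in m, then the turn, a rotation vector about the tool's x, y, z in degrees. A call has exactly 10 rows; each row is the pose to reach, as a shift and turn from the pose commanded when the call began, along the tool's axes at that moment; what a row does not reach only later rows make up. A row lasts 1/12 s, in which the tool goes at most 41.7 mm and 7.16 degrees, less where a joint would pass 70% of its speed; a pose out of reach is approached as far as the arm can. A call with a gripper value outside its range is refused whole. OPENING is the finger opening in m, from 0 to 0.0854, set as the call begins (- or left out, the last holds). The fingers move at their own pace and stop on an object; FORCE is the grip in N (left out, the last holds). Time passes only in rows, so rows that repeat a pose let the fingers close, or fill a call up. It gives the time, the measured TCP pose, the force, the opening and the grip force at its end, in the units of the state.
- r.observe(): the state, without advancing time (a new reading comes with each control period).
- optics.snapshot(name): name is "side" or "top" or "wrist"; returns a dict with "color" (480x640x3 uint8, red, green, blue), "vfov" (degrees; the focal length in pixels is half the picture's height over the tangent of half this angle, whatever the lens; pixels are square), "cx", "cy" (the principal point, pixels), "extrinsics" (4x4, takes a point from camera to world coordinates). Camera axes: x right, y down, z forward; pixel columns grow to the right and rows downward; lengths in m; the calibration is good to about 2 mm. A picture is of the moment at which its call begins. There is no depth.
- r.sign_off(): hands the job in; it is judged then, once.
The state is a dict: "time": time; "joint_positions": joint angles; "qvel": joint speeds; "effort": joint torques, N m; "ee_pos": TCP position; "eef_rot": TCP orientation; "wrist_force": force on the tool from outside, world axes, zero at the start; "wrist_torque": the same for the moment, N m; "finger_gap": finger opening in m; "grip_force": force on a finger pad.
Only numpy, scipy, OpenCV 4.12 (cv2) and the standard library are available. Lean on these libraries where they do the work, as an engineer would, in place of code of your own. Each camera call takes 0.05 s, during which the arm holds its last target. There are 200 camera calls.

## Task

Put the black hand scanner on charge for the night: lay it flat on the floor of the open charging drawer, between the two battery packs, without dropping it, and slide the drawer fully shut. Then set the charge timer: slide the black grip along its track on the sloped panel until its white line is level with the green tab. Leave the packs in the drawer, and do not shift the green tab or the other things on the counter.

Things in the scene. Friction and masses are not known exactly. Their poses are not given: they have to be found in the camera images.
- scanner: Black hand scanner lying on its side, 155 long x 56 wide x 42 high mm, 0.15 to 0.31 kg. Origin on its underside; x runs along the handle towards the head, z up as it lies. Handle: straight bar 32 wide (y -16 to 16) x 34 high, from x = -80 to 30. Head: x = 20 to 75, y = -16 to 40, 42 high, with a glass window on its +y face.
- scanner_grip (a point): Point to grip the scanner's handle (across its 32 mm width, y): on the handle's axis at the scanner's origin, 24 mm above its underside, 10 mm below the handle's top.
- drawer (a joint): How far the station's only drawer is open, m: 0 shut, about 0.15 to 0.165 at the start, 0.175 at most. It slides along the station's x.
- drawer_floor (a point): Middle of the drawer's inner floor (moves with it), 16 mm above the counter. Station axes: x away from the drawer's front, into the case; y along the front; z up. Inside, 178 (x) x 360 (y) mm; side walls 6 mm thick, 44 mm high above the floor. What lies beyond case_edge is roofed by the case, 54 mm above this floor.
- drawer_front (a point): Middle of the outer face of the drawer's blue front (moves with the drawer; same axes as drawer_floor; the face looks to -x). The face is flat, 394 wide (y) x 68 high (z), 8 to 76 mm above the counter; this point is 45 mm above the counter. The inner face of the front wall of the tray is 20 mm behind it.
- case_edge (a point): Middle of the upper front edge of the white charging station's case (fixed), 80 mm above the counter; axes as drawer_floor. The case is 400 wide (y) and runs from x = 0 to 240 mm. From this edge the grey panel, 130 mm long, slopes up and away at 33 degrees to x = 109 mm, 151 mm above the counter; behind it a flat top with a 30 mm high printer.
- light_bar (a point): Centre of the aluminium light bar over the sloped panel (fixed): 22 (x) x 400 (y) x 18 (z) mm, 264 mm above the counter, 48 mm in x behind case_edge; axes as drawer_floor. It bars a gripper that points straight down from the slider. Round arms carry its ends from behind at y = +-190 mm.
- fader (a joint): Position of the slider grip along its track, m: 0 to 0.18, growing towards the station's +y. It stays where it is left; about 3 N to move.
- fader_top (a point): Middle of the outer end of the black slider grip, a block 60 long (up the slope, x) x 24 wide (y, along the track) x 38 mm high (z) on the sloped panel, with a white line across its middle. Axes of the panel: x up the slope, y along the track, z square off the panel (tilted 33 degrees from vertical towards the drawer side). This point is 37.5 mm off the panel.
- tab (a joint): Position of the green tab, m, on the same scale as joint fader: grip and tab are level when both read the same.
- tab_mark (a point): Top of the green tab, 24 (x) x 12 (y) x 4 mm, beside the track on the panel's lower side, 48 mm down the slope from the track; panel axes. Shows where the grip's white line must be. It can be pushed by mistake: leave it.
- wide_pack: Orange battery pack in the drawer near one end (either end), 80 (x) x 96 (y) x 34 high mm; origin under its centre.
- slim_pack: Yellow battery pack in the drawer near the other end, 80 (x) x 32 (y) x 34 high mm; origin under its centre. Some 190 mm is free between the packs.
- tea_tin: Green tin, 74 mm diameter, 110 high, upright, origin under its centre.
- cup_left: Amber dessert cup with paper lid, 76 mm diameter, 76 high, origin under its centre.
- cup_right: The same kind of cup, on the right side.
- tape_stand: Black tape stand with a yellow roll, 65 (x) x 150 (y) x 100 high mm, origin under its centre.
- gift_box: White gift box with red band, 90 (x) x 140 (y) x 60 high mm, origin under its centre.
- coin_tray: Clear coin tray, 130 (x) x 180 (y) x 25 high mm, origin under its centre.
- calculator: White calculator, 120 (x) x 170 (y) x 25 high mm, origin under its centre.
Not all that is in view belongs to the job. Of the things that look like the slim_pack, the middle-sized one is meant.

How it is judged:
By the outcome, as a careful person would: the job done as asked, in the order asked, and still so for the second after the job is handed in, with the robot touching nothing.
It also fails if it takes over 72 s, if anything falls off the work surface, if the arm or the gripper's body presses on something with over 40 N, if the wrist force passes 120 N, or if a joint passes its speed limit or range.

## Working session

There is one attempt and no reset: what is moved stays moved. The work goes in short steps, Python scripts to look and compute and a shell command to move; the robot and the scene stay as the last step left them, time stands still between calls to the robot, and variables do not carry over. Pictures are saved under pics/ and viewed, at most 10 in all, crops included, and the job is handed in when it is done.

```bash
mkdir -p pics; ls; cat > h.py <<'E'
import numpy as np, cv2, json
from bench import r, optics
def snap(cam,name):
    s=optics.snapshot(cam); cv2.imwrite(f'pics/{name}.png',s['color'][:,:,::-1])
    np.savez(f'pics/{name}.npz',**{k:s[k] for k in s}); return s
def K(s):
    f=240/np.tan(np.radians(s['vfov'])/2); return f,float(s['cx']),float(s['cy'])
def load(name): return np.load(f'pics/{name}.npz')
def ray(s,u,v):
    f,cx,cy=K(s); E=s['extrinsics']; d=E[:3,:3]@np.array([(u-cx)/f,(v-cy)/f,1.]); return E[:3,3],d
def onz(s,u,v,z):
    o,d=ray(s,u,v); return o+d*(z-o[2])/d[2]
def proj(s,p):
    f,cx,cy=K(s); E=s['extrinsics']; c=E[:3,:3].T@(np.asarray(p)-E[:3,3]); return f*c[0]/c[2]+cx,f*c[1]/c[2]+cy
E
python3 - <<'E'
from h import *
for c in ['side','top']:
    s=snap(c,c+'0'); print(c,s['vfov'],s['cx'],s['cy'],np.round(s['extrinsics'],3).tolist())
o=r.observe(); print(o['ee_pos'],o['eef_rot'],r.tcp_to_tips,o['time'])
E
```

```text
pics
side 54.72027729857081 316.8042704251822 242.1187605644774 [[0.998, -0.041, 0.049, 0.48], [-0.063, -0.747, 0.662, -0.921], [0.009, -0.664, -0.748, 1.199], [0.0, 0.0, 0.0, 1.0]]
top 43.74387067554962 314.258693492057 241.45398478923036 [[0.026, -0.988, 0.15, 0.236], [-1.0, -0.026, 0.004, -0.007], [-0.0, -0.15, -0.989, 2.193], [0.0, 0.0, 0.0, 1.0]]
[0.15862176 0.57838051 0.24735875] [[ 9.64361673e-01 -2.64587367e-01 -2.98508113e-04]
 [-2.64587502e-01 -9.64360368e-01 -1.59193247e-03]
 [ 1.33335827e-04  1.61418017e-03 -9.99998688e-01]] 0.017 0.1
```

View pics/side0.png

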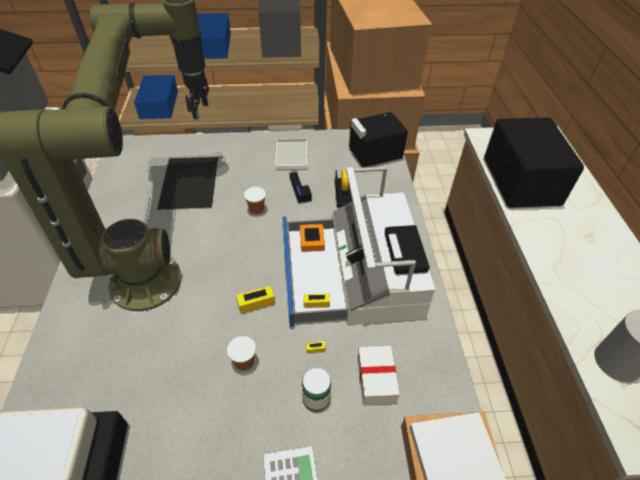

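View pics/top0.png

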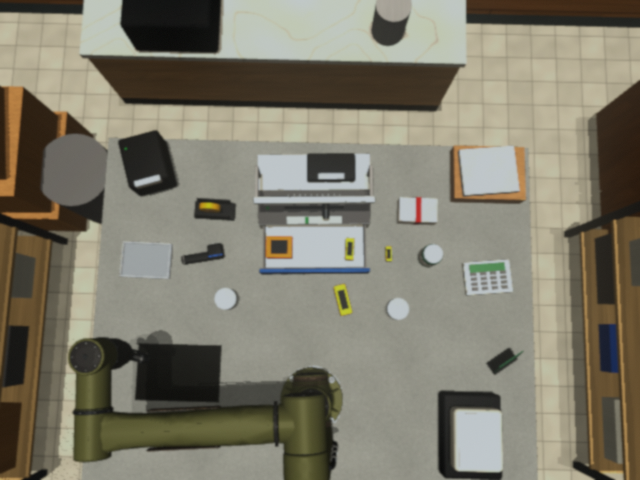

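The side view shows the station at about (370,250), the scanner at (300,187) and the cups at (256,198) and (242,352). Things that look like the slim pack, in top-view pixels: large (343,299) on the counter, medium (350,249) in the drawer, small (388,254) on the counter. The one in the drawer fits, being middle-sized. Scanner candidates are (204,254), with a handle and a wider head, and (500,361), which has an antenna. I take the first and will confirm it in enlarged crops.

```bash
python3 - <<'E'
import cv2
a=cv2.imread('pics/top0.png')[145:310,175:395]; cv2.imwrite('pics/top0c.png',cv2.resize(a,(792,594),interpolation=cv2.INTER_CUBIC))
b=cv2.imread('pics/side0.png')[160:325,240:440]; cv2.imwrite('pics/side0c.png',cv2.resize(b,(720,594),interpolation=cv2.INTER_CUBIC))
E
```

```text
(no output)
```

View pics/top0c.png

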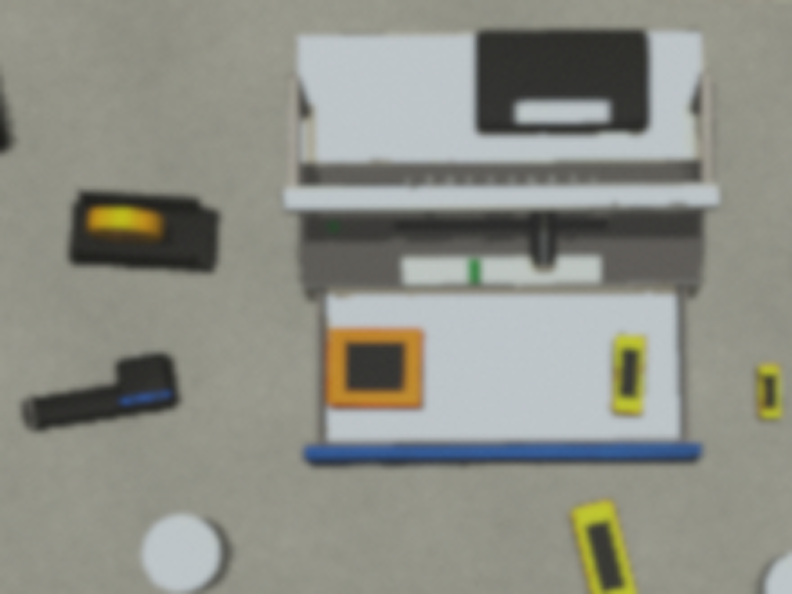

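View pics/side0c.png

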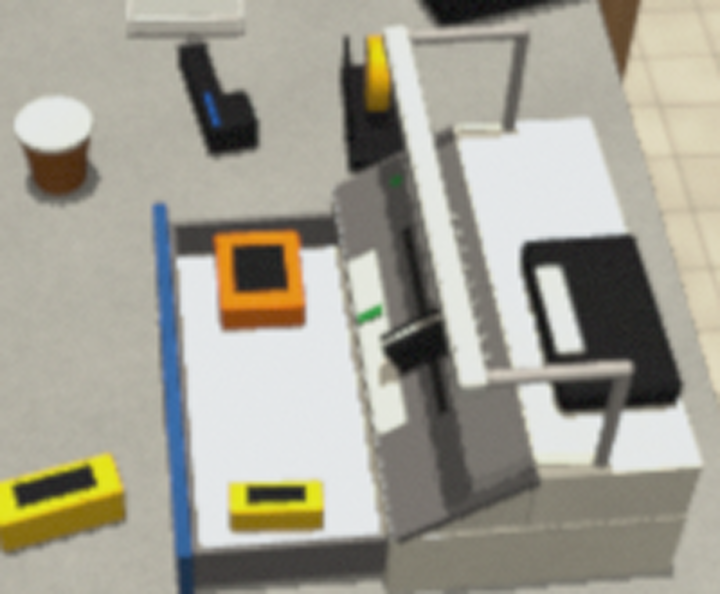

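The crops confirm it. The black scanner in the top crop runs from handle end (33,412) to head (148,380), with the head offset towards +x. The packs are the orange at (375,368) and the middle-sized yellow at (629,374). The tab is at (475,271) and the fader at (543,240), with the bar overhead at row 197.

```bash
cat > meas.py <<'E'
from h import *
from scipy.optimize import least_squares
T=load('top0');S=load('side0')
t=lambda a,b:(175+(a+.5)/3.6-.5,145+(b+.5)/3.6-.5)
q=lambda a,b:(240+(a+.5)/3.6-.5,160+(b+.5)/3.6-.5)
obs=[(T,t(303,292),(0,.2,.08)),(T,t(700,291),(0,-.2,.08)),(T,t(284,198),(.048,.2,.264)),(T,t(719,196),(.048,-.2,.264)),
(T,t(297,36),(.24,.2,.151)),(T,t(702,34),(.24,-.2,.151)),(S,q(402,540),(0,-.2,.08)),(S,q(335,187),(0,.2,.08)),(S,q(700,465),(.24,-.2,.151)),(S,q(590,120),(.24,.2,.151)),
(T,t(305,447),('f',.197,.076)),(T,t(700,445),('f',-.197,.076)),(S,q(158,204),('f',.197,.076))]
def W(p,l): 
    x=p[3] if l[0]=='f' else l[0]; c,s=np.cos(p[2]),np.sin(p[2]); return np.array([p[0]+c*x-s*l[1],p[1]+s*x+c*l[1],l[2]])
res=lambda p:np.ravel([np.subtract(proj(s,W(p,l)),uv) for s,uv,l in obs])
f=least_squares(res,[.65,0,0,-.16],loss='soft_l1')
if __name__=='__main__':
    print('station',f.x,'yawdeg',np.degrees(f.x[2])); print(np.round(res(f.x).reshape(-1,2),1).tolist())
    def tri(*prs):
        A=0;b=0
        for s,uv in prs:
            o,d=ray(s,*uv); d=d/np.linalg.norm(d); M=np.eye(3)-np.outer(d,d); A=A+M; b=b+M@o
        return np.linalg.solve(A,b)
    def loc(P):
        c,s=np.cos(f.x[2]),np.sin(f.x[2]); d=P[:2]-f.x[:2]; return np.round([c*d[0]+s*d[1],-s*d[0]+c*d[1],P[2]],4)
    tab=tri((T,t(475,271)),(S,q(369,314))); print('tab',tab,loc(tab))
    for z,n,c in [(.034,'scan end',(33,412)),(.034,'handle mid-left',(33,412)),(.034,'handle near head',(120,396)),(.042,'head TL',(118,360)),(.042,'headTR',(172,356)),(.042,'headBR',(178,403)),
      (.05,'orange',(375,368)),(.05,'yellow',(629,374)),(.05,'orangeR',(422,368)),(.05,'yelL',(613,374)),(.016,'floor backL',(326,292)),(.076,'cupL',(182,552))]:
        P=onz(T,*t(*c),z); print(n,np.round(P,4),loc(P))
E
python3 meas.py
```

```text
station [ 0.61896507  0.00571225  0.03369537 -0.16056414] yawdeg 1.930602375072432
[[-0.6, -1.0], [0.5, -1.5], [-0.4, 0.9], [0.0, 0.5], [-0.4, -0.3], [0.3, -0.6], [-3.2, 0.4], [-1.0, 0.2], [1.1, 0.5], [0.0, -0.7], [-0.5, 0.6], [0.5, 0.3], [1.4, -0.2]]
tab [0.63096584 0.03210828 0.09512335] [0.0129 0.026  0.0951]
scan end [0.4868 0.4756 0.034 ] [-0.1162  0.4741  0.034 ]
handle mid-left [0.4868 0.4756 0.034 ] [-0.1162  0.4741  0.034 ]
handle near head [0.5054 0.3886 0.034 ] [-0.1006  0.3865  0.034 ]
head TL [0.541  0.3911 0.042 ] [-0.065   0.3878  0.042 ]
headTR [0.5465 0.3368 0.042 ] [-0.0613  0.3333  0.042 ]
headBR [0.4988 0.3284 0.042 ] [-0.1092  0.3265  0.042 ]
orange [0.5384 0.1308 0.05  ] [-0.0763  0.1277  0.05  ]
yellow [ 0.5389 -0.1247  0.05  ] [-0.0844 -0.1277  0.05  ]
orangeR [0.5396 0.0835 0.05  ] [-0.0767  0.0804  0.05  ]
yelL [ 0.5385 -0.1086  0.05  ] [-0.0843 -0.1116  0.05  ]
floor backL [0.6207 0.186  0.016 ] [0.0078 0.1801 0.016 ]
cupL [0.3476 0.312  0.076 ] [-0.2609  0.3152  0.076 ]
```

```bash
cat >> h.py <<'E'
from scipy.spatial.transform import Rotation as Ro
def Rdown(phi,tilt=0):
    "tool x at heading phi (deg), z down"
    a=np.radians(phi); x=np.array([np.cos(a),np.sin(a),0]); z=np.array([0,0,-1.]); return np.c_[x,np.cross(z,x),z]
def delta(p,R,):
    o=r.observe(); A=np.array(o['eef_rot']); d=A.T@(np.array(p)-o['ee_pos']); w=Ro.from_matrix(A.T@R).as_rotvec(degrees=True)
    print('delta mm',np.round(d*1e3,1),'rot',np.round(w,1),'t',o['time'],'j',np.round(o['joint_positions'],2))
E
python3 -c "
from h import *
delta([.498,.404,.2],Rdown(-81.4))"
```

```text
delta mm [373.4  78.3  47.5] rot [ 0.1 -0.1 66.1] t 0.1 j [ 1.64  0.04  0.08 -0.   -1.62 -0.33]
```

```bash
python3 -m inch '[[0.037,0.008,0.005,0,0,6.6],[0.074,0.015,0.01,0,0,13.2],[0.111,0.023,0.014,0,0,19.8],[0.148,0.031,0.019,0,0,26.4],[0.185,0.039,0.024,0,0,33],[0.222,0.046,0.029,0,0,39.6],[0.259,0.054,0.034,0,0,46.2],[0.296,0.062,0.038,0,0,52.8],[0.333,0.07,0.043,0,0,59.4],[0.373,0.078,0.048,0,0,66]]' 0.0854 20; python3 - <<'E'
from h import *
delta([.498,.404,.2],Rdown(-81.4))
s=snap('wrist','w1'); print(proj(s,[.498,.404,.034]),np.round(s['extrinsics'],2).tolist())
E
```

```text
time: 0.93
ee_pos: [0.4989, 0.4036, 0.1998]
eef_rot: [[0.145, -0.989, -0.0], [-0.989, -0.145, -0.0], [0.0, 0.0, -1.0]]
wrist_force: [0.2, 0.1, 0.6]
finger_gap: 0.0851
grip_force: 0.0
delta mm [-0.5  0.9 -0.2] rot [ 0.  -0.  -0.2] t 0.9333 j [ 0.99  0.15  0.12 -0.   -1.54 -0.85]
(np.float64(320.3159276824808), np.float64(216.37232095989978)) [[-0.99, -0.14, -0.04, 0.51], [-0.15, 0.95, 0.26, 0.34], [0.0, 0.26, -0.97, 0.32], [0.0, 0.0, 0.0, 1.0]]
```

View pics/w1.png

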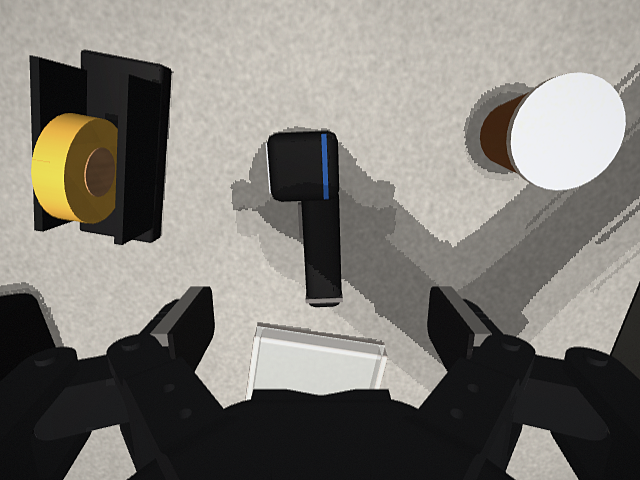

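The wrist view shows the scanner clear of its neighbours: head corners at (268,133), (336,132), (338,200) and (273,200), handle end at about (306..341,298). The coin tray lies behind it and the tape stand is to the left.

```bash
python3 - <<'E'
from h import *
from scipy.optimize import least_squares
s=load('w1')
ob=[((268,133),(75,40,42)),((337,132),(75,-16,42)),((339,200),(20,-16,42)),((272,201),(20,40,42)),((342,297),(-80,-16,34)),((307,297),(-80,16,34))]
def W(p,l):
    c,n=np.cos(p[2]),np.sin(p[2]); x,y,z=np.array(l)/1e3; return [p[0]+c*x-n*y,p[1]+n*x+c*y,z]
g=least_squares(lambda p:np.ravel([np.subtract(proj(s,W(p,l)),uv) for uv,l in ob]),[.498,.404,-1.42],loss='soft_l1')
print(g.x,np.degrees(g.x[2]),np.round(g.fun.reshape(-1,2),1).tolist())
delta([g.x[0],g.x[1],.026],Rdown(np.degrees(g.x[2])))
E
```

```text
[ 0.4963718   0.40898837 -1.38858468] -79.56004179426535 [[-2.7, -2.2], [2.0, -3.9], [1.6, -0.2], [-1.5, 1.2], [0.4, 11.8], [-0.4, 13.0]]
delta mm [-11.2   5.7 171.6] rot [ 0.1 -0.2 -2.8] t 0.9833 j [ 0.98  0.16  0.12  0.   -1.54 -0.85]
```

```bash
python3 - <<'E'
from h import *
from scipy.optimize import least_squares
s=load('w1')
ob=[((268,133),(75,40,42)),((337,132),(75,-16,42)),((339,200),(20,-16,42)),((272,201),(20,40,42)),((342,305),(-80,-16,34)),((307,305),(-80,16,34))]
def W(p,l):
    c,n=np.cos(p[2]),np.sin(p[2]); x,y,z=np.array(l)/1e3; return [p[0]+c*x-n*y,p[1]+n*x+c*y,z]
g=least_squares(lambda p:np.ravel([np.subtract(proj(s,W(p,l)),uv) for uv,l in ob]),[.498,.404,-1.42])
print(g.x,np.degrees(g.x[2]),np.round(g.fun.reshape(-1,2),1).tolist())
delta([g.x[0],g.x[1],.026],Rdown(np.degrees(g.x[2])))
E
```

```text
[ 0.49632726  0.40880754 -1.38927877] -79.59981016701761 [[-2.5, -2.5], [2.2, -4.1], [1.7, -0.4], [-1.4, 1.0], [0.4, 3.7], [-0.4, 4.8]]
delta mm [-11.    5.8 171.6] rot [ 0.1 -0.2 -2.7] t 0.9833 j [ 0.98  0.16  0.12  0.   -1.54 -0.85]
```

```bash
python3 -m inch '[[-0.002,0.001,0.02,0,0,-0.5],[-0.005,0.003,0.045,0,0,-1],[-0.01,0.006,0.075,0,0,-2.7],[-0.01,0.006,0.105,0,0,-2.7],[-0.01,0.006,0.13,0,0,-2.7],[-0.01,0.006,0.15,0,0,-2.7],[-0.01,0.006,0.163,0,0,-2.7],[-0.01,0.006,0.17,0,0,-2.7],[-0.01,0.006,0.174,0,0,-2.7],[-0.01,0.006,0.174,0,0,-2.7]]' && python3 -m inch '[[0,0,0,0,0,0],[0,0,0,0,0,0],[0,0,0,0,0,0],[0,0,0,0,0,0],[0,0,0,0,0,0],[0,0,0,0,0,0],[0,0,0,0,0,0],[0,0,0,0,0,0],[0,0,0,0,0,0],[0,0,0,0,0,0]]' 0.01 45
```

```text
time: 1.82
ee_pos: [0.4904, 0.4137, 0.0263]
eef_rot: [[0.197, -0.98, 0.0], [-0.98, -0.197, -0.0], [0.0, 0.0, -1.0]]
wrist_force: [-0.2, 0.8, 0.1]
finger_gap: 0.0853
grip_force: 0.0
time: 2.65
ee_pos: [0.4915, 0.4145, 0.0283]
eef_rot: [[0.197, -0.98, 0.003], [-0.98, -0.197, 0.002], [-0.002, -0.003, -1.0]]
wrist_force: [2.1, 1.3, 5.9]
finger_gap: 0.0307
grip_force: 46.6
```

```bash
python3 -m inch '[[0,0,-0.008,0,0,0],[0,0,-0.025,0,0,0],[0,0,-0.05,0,0,0],[0,0,-0.08,0,0,0],[0,0,-0.11,0,0,0],[0.01,0.001,-0.135,0,0,0],[0.03,0.003,-0.155,0,0,0],[0.055,0.005,-0.165,0,0,1],[0.085,0.008,-0.17,0,0,2],[0.12,0.011,-0.17,0,0,3]]' && python3 -m inch '[[0.033,0.003,0,0,0,1],[0.066,0.005,0,0,0,2],[0.1,0.008,0,0,0,3],[0.135,0.011,0,0,0,4],[0.17,0.015,0,0,0,5],[0.205,0.017,0,0,0,5.5],[0.24,0.02,0,0,0,6],[0.265,0.022,0,0,0,6.5],[0.28,0.023,0,0,0,6.5],[0.285,0.023,0,0,0,6.5]]' && python3 - <<'E'
from h import *
from meas import f,W
P=W(f.x,(-.08,-.0125,.2)); delta(P,Rdown(-88.1)); print(P,r.observe()['ee_pos'],r.observe()['finger_gap'])
E
```

```text
time: 3.48
ee_pos: [0.5025, 0.2934, 0.1969]
eef_rot: [[0.146, -0.989, -0.001], [-0.989, -0.146, 0.001], [-0.001, 0.001, -1.0]]
wrist_force: [0.7, -0.3, -2.9]
finger_gap: 0.0309
grip_force: 45.8
time: 4.32
ee_pos: [0.5209, 0.0064, 0.1955]
eef_rot: [[0.03, -1.0, -0.003], [-1.0, -0.03, -0.0], [0.0, 0.003, -1.0]]
wrist_force: [-0.3, 1.0, -3.3]
finger_gap: 0.0311
grip_force: 45.7
delta mm [ 16.4 -18.   -4.6] rot [ 0.2 -0.  -0.2] t 4.3167 j [ 0.4  -0.17 -0.21 -0.   -1.53 -0.37]
[ 0.5394316  -0.00947577  0.2       ] [0.52088803 0.0064077  0.19548065] 0.031094018719497123
```

```bash
python3 -m inch '[[0.003,-0.004,0,0,0,0],[0.008,-0.009,0,0,0,0],[0.013,-0.014,0,0,0,0],[0.016,-0.018,0,0,0,0],[0.016,-0.018,0.005,0,0,0],[0.016,-0.018,0.015,0,0,0],[0.016,-0.018,0.025,0,0,0],[0.016,-0.018,0.035,0,0,0],[0.016,-0.018,0.04,0,0,0],[0.016,-0.018,0.04,0,0,0]]' && python3 - <<'E'
from h import *
from meas import f,W
snap('top','t2')
s=snap('wrist','w2')
P=W(f.x,(-.08,-.0125,.16)); delta(P,Rdown(-88.1)); print(P,r.observe()['ee_pos'])
for n,l in dict(or1=(-.1163,.0804,.05),oredge=(-.0363,.0804,.05),yel=(-.0844,-.1116,.05),case0=(0,0,.08),front=(-.1606,0,.076)).items(): print(n,np.round(proj(s,W(f.x,l))))
E
```

```text
time: 5.15
ee_pos: [0.5394, -0.0068, 0.154]
eef_rot: [[0.033, -0.999, -0.003], [-0.999, -0.033, -0.001], [0.0, 0.003, -1.0]]
wrist_force: [-0.4, -0.5, -1.9]
finger_gap: 0.0315
grip_force: 45.7
delta mm [ 2.5  1.  -3.7] rot [ 0. -0. -0.] t 5.25 j [ 0.36 -0.11 -0.23  0.   -1.45 -0.33]
[ 0.5394316  -0.00947577  0.16      ] [ 0.5403128  -0.0068995   0.15627009]
or1 [369. 354.]
oredge [260. 354.]
yel [327.  71.]
case0 [185. 266.]
front [453. 263.]
```

View pics/w2.png

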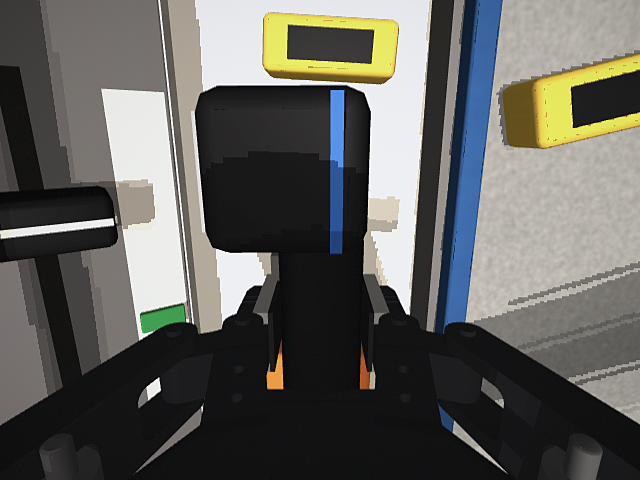

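The wrist view shows the scanner straight in the fingers: head far edge at row 87, columns 197–369, with the yellow pack's near edge at row 70. The drawer front wall is at about column 425 and the case edge at about column 190. The fader's white line is at (57,228) and the tab at (164,318).

```bash
python3 - <<'E'
from h import *
from meas import f
s=load('w2')
def loc(P):
    c,n=np.cos(f.x[2]),np.sin(f.x[2]); d=P[:2]-f.x[:2]; return np.round([c*d[0]+n*d[1],-n*d[0]+c*d[1],P[2]],4)
for n,u,v,z in [('headfar',283,87,.17),('headL',197,170,.17),('headR',370,170,.17),('headnear',283,252,.17),('yel',330,71,.05),('case',186,270,.08),('frontInner',424,263,.06),('blueOuter',462,263,.076),('tab',164,316,.0935),('faderEnd',100,224,.135),('orL',267,388,.05)]:
    print(n,loc(onz(s,u,v,z)))
print('tcp',loc(r.observe()['ee_pos']))
# panel ray intersections: fader line on plane 37.5mm off the panel
nrm=np.array([-np.sin(np.radians(33)),0,np.cos(np.radians(33))]);c,n=np.cos(f.x[2]),np.sin(f.x[2]);R=np.array([[c,-n,0],[n,c,0],[0,0,1]])
def pan(u,v,h):
    o,d=ray(s,u,v); o=R.T@(o-np.array([f.x[0],f.x[1],.08]));d=R.T@d; k=(h-nrm@o)/(nrm@d); p=o+k*d; return 's=%.4f y=%.4f'%(p@[np.cos(np.radians(33)),0,np.sin(np.radians(33))],p[1])
print('tab',pan(164,318,.004)); 
for u,v in [(57,228),(112,222),(5,234)]: print('fader',pan(u,v,.0375))
E
```

```text
headfar [-0.0697 -0.0885  0.17  ]
headL [-0.0428 -0.0648  0.17  ]
headR [-0.0955 -0.0648  0.17  ]
headnear [-0.0683 -0.0385  0.17  ]
yel [-0.0864 -0.1117  0.05  ]
case [-0.0004  0.0026  0.08  ]
frontInner [-0.1482  0.0057  0.06  ]
blueOuter [-1.663e-01 -1.000e-04  7.600e-02]
tab [0.0096 0.0256 0.0935]
faderEnd [ 0.0115 -0.0393  0.135 ]
orL [-0.0402  0.1094  0.05  ]
tcp [-0.079  -0.01    0.1563]
tab s=0.0153 y=0.0279
fader s=0.0544 y=-0.0391
fader s=0.0351 y=-0.0390
fader s=0.0704 y=-0.0391
```

```bash
python3 -m inch '[[0,0,0.01,0,0,0],[0,0,0.025,0,0,0],[0,0,0.045,0,0,0],[0,0,0.065,0,0,0],[0,0,0.082,0,0,0],[0,0,0.095,0,0,0],[0,0,0.102,0,0,0],[0,0,0.106,0,0,0],[0,0,0.106,0,0,0],[0,0,0.106,0,0,0]]' && python3 -c "
from h import *
o=r.observe(); print(o['ee_pos'],o['wrist_force'],o['qvel'])"
```

```text
time: 6.08
ee_pos: [0.5409, -0.0069, 0.0511]
eef_rot: [[0.033, -0.999, 0.001], [-0.999, -0.033, -0.0], [0.0, -0.001, -1.0]]
wrist_force: [0.7, 0.1, -2.5]
finger_gap: 0.0312
grip_force: 45.7
[ 0.54086763 -0.00686867  0.05110518] [ 0.66618151  0.14768957 -2.51264516] [ 0.00084317 -0.00829384  0.01088805  0.00178341 -0.00070611 -0.00022323]
```

```bash
python3 -m inch '[[0,0,0.001,0,0,0],[0,0,0.002,0,0,0],[0,0,0.003,0,0,0],[0,0,0.004,0,0,0],[0,0,0.005,0,0,0],[0,0,0.0055,0,0,0],[0,0,0.006,0,0,0],[0,0,0.006,0,0,0],[0,0,0.006,0,0,0],[0,0,0.006,0,0,0]]'
```

```text
time: 6.92
ee_pos: [0.5404, -0.0069, 0.0444]
eef_rot: [[0.032, -0.999, 0.0], [-0.999, -0.032, -0.0], [0.0, -0.0, -1.0]]
wrist_force: [1.4, 1.2, -2.5]
finger_gap: 0.0309
grip_force: 45.6
```

```bash
python3 -m inch '[[0,0,0.0005,0,0,0],[0,0,0.001,0,0,0],[0,0,0.001,0,0,0],[0,0,0.0015,0,0,0],[0,0,0.0015,0,0,0],[0,0,0.002,0,0,0],[0,0,0.002,0,0,0],[0,0,0.0025,0,0,0],[0,0,0.0025,0,0,0],[0,0,0.0025,0,0,0]]'
```

```text
time: 7.75
ee_pos: [0.542, -0.0069, 0.0442]
eef_rot: [[0.033, -0.999, 0.004], [-0.999, -0.033, -0.0], [0.0, -0.004, -1.0]]
wrist_force: [-0.9, -0.5, 8.3]
finger_gap: 0.031
grip_force: 47.1
```

Touchdown, with the force now upward. I'll release with a modest opening and rise.

```bash
python3 -m inch '[[0,0,-0.001,0,0,0],[0,0,-0.001,0,0,0],[0,0,-0.001,0,0,0],[0,0,-0.001,0,0,0],[0,0,-0.001,0,0,0],[0,0,-0.001,0,0,0],[0,0,-0.001,0,0,0],[0,0,-0.001,0,0,0],[0,0,-0.001,0,0,0],[0,0,-0.001,0,0,0]]' 0.052 && python3 -m inch '[[0,0,-0.005,0,0,0],[0,0,-0.015,0,0,0],[0,0,-0.03,0,0,0],[0,0,-0.05,0,0,0],[0,0,-0.075,0,0,0],[0,0,-0.1,0,0,0],[0,0,-0.125,0,0,0],[0,0,-0.145,0,0,0],[0,0,-0.155,0,0,0],[0,0,-0.155,0,0,0]]'
python3 - <<'E'
from h import *
from meas import f,W
snap('wrist','w3')
phi=np.degrees(f.x[2])
a=np.radians(phi); t=np.radians(30)
e=np.array([np.cos(a),np.sin(a),0])
# push pose: tool z tilted forward 30deg, tool x up-ish/forward
z=e*np.sin(t)-np.array([0,0,1])*np.cos(t); x=e*np.cos(t)+np.array([0,0,1])*np.sin(t); R=np.c_[x,np.cross(z,x),z]
print(R)
delta(W(f.x,(-.26,0,.2)),R)
E
```

```text
time: 8.58
ee_pos: [0.5404, -0.0069, 0.0428]
eef_rot: [[0.032, -0.999, 0.0], [-0.999, -0.032, -0.0], [0.0, -0.0, -1.0]]
wrist_force: [0.9, 0.8, -0.1]
finger_gap: 0.0519
grip_force: 0.0
time: 9.42
ee_pos: [0.5415, -0.0068, 0.2014]
eef_rot: [[0.032, -0.999, 0.005], [-0.999, -0.032, 0.001], [-0.001, -0.005, -1.0]]
wrist_force: [-0.2, 0.6, 0.6]
finger_gap: 0.052
grip_force: 0.0
[[ 8.65533817e-01  3.36889922e-02  4.99716182e-01]
 [ 2.91755231e-02 -9.99432365e-01  1.68444961e-02]
 [ 5.00000000e-01  1.73472348e-18 -8.66025404e-01]]
delta mm [ -9.6 181.4  -1.5] rot [ 23.4  23.4 -87.9] t 9.4667 j [ 0.36 -0.12 -0.16 -0.   -1.53 -0.33]
```

View pics/w3.png

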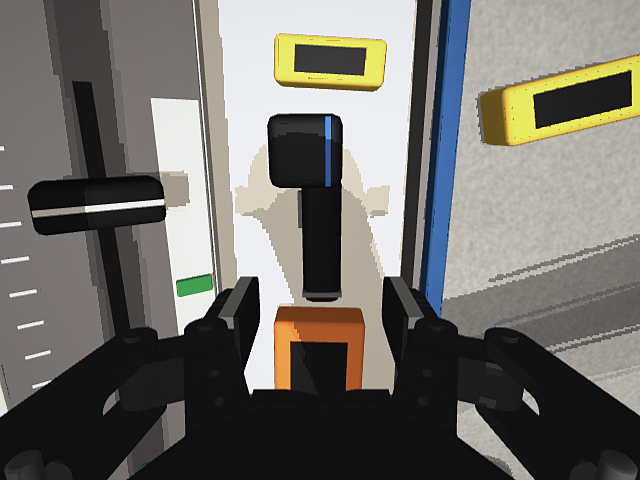

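The scanner lies flat with its head at (305,150), clear between yellow (row 88) and orange (row 308). Next I close the fingers and push the drawer from the front, tilted about 15°.

```bash
python3 - <<'E'
from h import *
from meas import f,W
R=Rdown(-90+np.degrees(f.x[2]))@Ro.from_euler('x',15,degrees=True).as_matrix()
for l in [(-.215,.03,.2),(-.215,.03,.062)]: delta(W(f.x,l),R)
# big pack on counter
T=load('top0');t=lambda a,b:(175+(a+.5)/3.6-.5,145+(b+.5)/3.6-.5)
for c in [(573,510),(612,500),(635,590)]: print(onz(T,*t(*c),.04))
E
```

```text
delta mm [-39.6 136.4  -1.4] rot [14.9  0.  -0.1] t 9.4667 j [ 0.36 -0.12 -0.16 -0.   -1.53 -0.33]
delta mm [-39.5 136.7 136.6] rot [14.9  0.  -0.1] t 9.4667 j [ 0.36 -0.12 -0.16 -0.   -1.53 -0.33]
[ 0.40154557 -0.0716212   0.04      ]
[ 0.41256779 -0.11043874  0.04      ]
[ 0.32357019 -0.13495524  0.04      ]
```

```bash
python3 -m inch '[[-0.004,0.015,0,2,0,0],[-0.01,0.04,0,5,0,0],[-0.018,0.07,0,8,0,0],[-0.028,0.1,0,11,0,0],[-0.036,0.125,0,14,0,0],[-0.04,0.136,0.01,15,0,0],[-0.04,0.136,0.03,15,0,0],[-0.04,0.136,0.055,15,0,0],[-0.04,0.136,0.075,15,0,0],[-0.04,0.136,0.08,15,0,0]]' 0 30 && python3 - <<'E'
from h import *
from meas import f,W
R=Rdown(-90+np.degrees(f.x[2]))@Ro.from_euler('x',15,degrees=True).as_matrix()
snap('side','s4')
for l in [(-.215,.03,.062),(-.03,.03,.062)]: delta(W(f.x,l),R)
E
```

```text
time: 10.3
ee_pos: [0.4012, 0.0281, 0.1123]
eef_rot: [[0.033, -0.967, 0.253], [-0.999, -0.033, 0.006], [0.002, -0.253, -0.968]]
wrist_force: [0.1, 0.8, -0.9]
finger_gap: -0.0001
grip_force: 0.0
delta mm [-0.5 11.7 50.2] rot [ 0.3 -0.2 -0. ] t 10.35 j [ 0.73 -0.84 -0.88  0.17 -1.34 -0.72]
delta mm [  -0.7 -167.2   97.2] rot [ 0.3 -0.2 -0. ] t 10.35 j [ 0.73 -0.84 -0.88  0.17 -1.34 -0.72]
```

```bash
python3 -m inch '[[0,0.003,0.01,0,0,0],[0,0.006,0.022,0,0,0],[0,0.009,0.035,0,0,0],[0,0.012,0.045,0,0,0],[0,0.012,0.05,0,0,0],[0,0.009,0.051,0,0,0],[0,0.004,0.052,0,0,0],[0,-0.001,0.0535,0,0,0],[0,-0.005,0.0545,0,0,0],[0,-0.009,0.0555,0,0,0]]' && python3 - <<'E'
from h import *
from meas import f,W
R=Rdown(-90+np.degrees(f.x[2]))@Ro.from_euler('x',15,degrees=True).as_matrix()
for l in [(-.03,.03,.062)]: delta(W(f.x,l),R)
E
```

```text
time: 11.18
ee_pos: [0.427, 0.0295, 0.067]
eef_rot: [[0.032, -0.965, 0.259], [-0.999, -0.031, 0.008], [0.0, -0.259, -0.966]]
wrist_force: [-0.6, 0.0, -0.2]
finger_gap: 0.0002
grip_force: 0.0
delta mm [-1.000e-01 -1.543e+02  4.660e+01] rot [-0.  -0.  -0.1] t 11.1833 j [ 0.68 -0.73 -0.91  0.17 -1.18 -0.69]
```

```bash
python3 -m inch '[[0,-0.004,0.002,0,0,0],[0,-0.009,0.004,0,0,0],[0,-0.015,0.0055,0,0,0],[0,-0.021,0.007,0,0,0],[0,-0.028,0.009,0,0,0],[0,-0.035,0.011,0,0,0],[0,-0.043,0.0135,0,0,0],[0,-0.051,0.016,0,0,0],[0,-0.059,0.018,0,0,0],[0,-0.067,0.02,0,0,0]]' && python3 -m inch '[[0,-0.008,0.002,0,0,0],[0,-0.016,0.0045,0,0,0],[0,-0.024,0.0065,0,0,0],[0,-0.032,0.0085,0,0,0],[0,-0.04,0.0105,0,0,0],[0,-0.047,0.0125,0,0,0],[0,-0.053,0.014,0,0,0],[0,-0.058,0.0155,0,0,0],[0,-0.063,0.0165,0,0,0],[0,-0.067,0.018,0,0,0]]'
```

```text
time: 12.02
ee_pos: [0.4966, 0.0316, 0.0642]
eef_rot: [[0.032, -0.966, 0.258], [-0.999, -0.031, 0.008], [0.0, -0.258, -0.966]]
wrist_force: [-2.4, -0.4, 1.5]
finger_gap: -0.0
grip_force: 1.1
time: 12.85
ee_pos: [0.5657, 0.0338, 0.0642]
eef_rot: [[0.032, -0.966, 0.258], [-0.999, -0.031, 0.008], [0.0, -0.258, -0.966]]
wrist_force: [-1.7, -0.5, -0.0]
finger_gap: -0.0002
grip_force: 0.9
```

```bash
python3 -m inch '[[0,-0.003,0.001,0,0,0],[0,-0.006,0.0015,0,0,0],[0,-0.009,0.0025,0,0,0],[0,-0.012,0.003,0,0,0],[0,-0.014,0.0035,0,0,0],[0,-0.016,0.004,0,0,0],[0,-0.018,0.005,0,0,0],[0,-0.02,0.0055,0,0,0],[0,-0.022,0.006,0,0,0],[0,-0.024,0.0065,0,0,0]]'
```

```text
time: 13.68
ee_pos: [0.5898, 0.0346, 0.0644]
eef_rot: [[0.032, -0.966, 0.257], [-0.999, -0.031, 0.008], [0.001, -0.257, -0.966]]
wrist_force: [-18.4, 3.9, 11.5]
finger_gap: 0.0
grip_force: 9.5
```

```bash
python3 -m inch '[[0,-0.0005,0,0,0,0],[0,-0.001,0,0,0,0],[0,-0.0015,0.0005,0,0,0],[0,-0.002,0.0005,0,0,0],[0,-0.002,0.0005,0,0,0],[0,-0.002,0.0005,0,0,0],[0,-0.002,0.0005,0,0,0],[0,-0.002,0.0005,0,0,0],[0,-0.002,0.0005,0,0,0],[0,-0.002,0.0005,0,0,0]]'
```

```text
time: 14.52
ee_pos: [0.59, 0.0346, 0.0645]
eef_rot: [[0.032, -0.967, 0.253], [-0.999, -0.031, 0.007], [0.001, -0.254, -0.967]]
wrist_force: [-23.1, 2.5, 12.0]
finger_gap: 0.0001
grip_force: 11.5
```

```bash
python3 -m inch '[[0,0.004,-0.001,0,0,0],[0,0.012,-0.003,0,0,0],[0,0.024,-0.006,0,0,0],[0,0.036,-0.01,0,0,0],[0,0.048,-0.025,0,0,0],[0,0.055,-0.05,0,0,0],[0,0.055,-0.08,0,0,0],[0,0.055,-0.11,0,0,0],[0,0.055,-0.135,0,0,0],[0,0.055,-0.15,0,0,0]]' 0.06 && python3 - <<'E'
from h import *
from meas import f,W
th=np.radians(33)
nrm=np.array([-np.sin(th),0,np.cos(th)]);c,n=np.cos(f.x[2]),np.sin(f.x[2]);R=np.array([[c,-n,0],[n,c,0],[0,0,1]])
def pan(s,u,v,h):
    o,d=ray(s,u,v); o=R.T@(o-np.array([f.x[0],f.x[1],.08]));d=R.T@d; k=(h-nrm@o)/(nrm@d); p=o+k*d; return 's=%.4f y=%.4f'%(p@[np.cos(th),0,np.sin(th)],p[1])
s=load('w3'); print('tab',pan(s,195,286,.004)); 
for u,v in [(33,213),(163,206),(98,209)]: print('fader',pan(s,u,v,.0375))
w=snap('wrist','w5'); snap('side','s5')
a=cv2.imread('pics/s5.png')[160:325,240:440]; b=cv2.imread('pics/w5.png')
cv2.imwrite('pics/c5.png',np.hstack([cv2.resize(a,(400,330),interpolation=cv2.INTER_CUBIC),cv2.resize(b,(400,300)) if 0 else cv2.copyMakeBorder(cv2.resize(b,(400,300)),0,30,0,0,0)]))
t=np.radians(40); e=R@[1,0,0]; z=e*np.sin(t)-np.array([0,0,1])*np.cos(t); x=e*np.cos(t)+np.array([0,0,1])*np.sin(t); Rt=np.c_[x,np.cross(z,x),z]
def fp(sl,y,h): return R@(np.array([sl*np.cos(th),y,sl*np.sin(th)])+nrm*h)+[f.x[0],f.x[1],.08]
o=r.observe();print(o['ee_pos'],o['eef_rot'])
P=fp(.065,-.039,.0375); print('top',P)
delta(P-z*.12,Rt); delta(P+z*.012,Rt)
E
```

```text
time: 15.35
ee_pos: [0.5012, 0.0321, 0.1998]
eef_rot: [[0.033, -0.964, 0.265], [-0.999, -0.031, 0.01], [-0.002, -0.265, -0.964]]
wrist_force: [0.3, -0.4, 0.6]
finger_gap: 0.06
grip_force: 0.0
tab s=0.0154 y=0.0285
fader s=0.0922 y=-0.0396
fader s=0.0352 y=-0.0368
fader s=0.0660 y=-0.0386
[0.50178621 0.03239937 0.19994003] [[ 0.03296777 -0.96338699  0.26608011]
 [-0.99945317 -0.03109912  0.0112344 ]
 [-0.00254822 -0.26630498 -0.96388545]]
top [ 0.65434922 -0.03211717  0.14685168]
delta mm [ 69.5 -81.  -18.1] rot [ 19.2  19.4 -88.6] t 15.45 j [ 0.56 -0.48 -0.51  0.14 -1.31 -0.55]
delta mm [  69.7 -135.8  102. ] rot [ 19.2  19.4 -88.6] t 15.45 j [ 0.56 -0.48 -0.51  0.14 -1.31 -0.55]
```

View pics/c5.png

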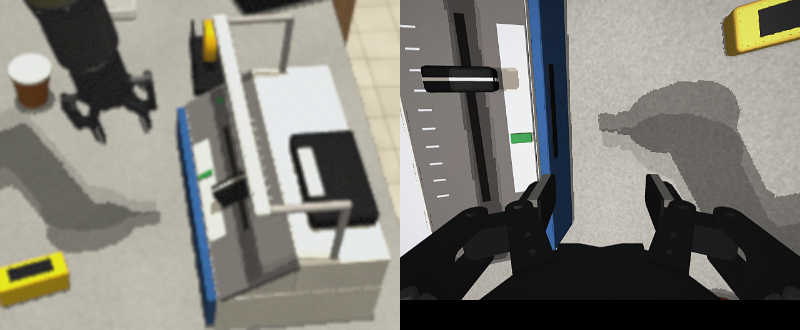

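The drawer is fully shut: the blue front sits flush against the case in both views, and the fader and tab are visible. Now I reorient for the fader.

```bash
python3 -m inch '[[0,0,0,1.3,1.4,-6.2],[0,0,0,2.7,2.7,-12.4],[0,0,0,4,4.1,-18.6],[0,0,0,5.4,5.4,-24.8],[0,0,0,6.7,6.8,-31],[0,0,0,8.1,8.1,-37.2],[0,0,0,9.4,9.5,-43.4],[0,0,0,10.8,10.9,-49.6],[0,0,0,12.1,12.2,-55.8],[0,0,0,13.4,13.6,-62]]' && cat > fad.py <<'E'
from h import *
from meas import f
th=np.radians(33)
nrm=np.array([-np.sin(th),0,np.cos(th)]);c,n=np.cos(f.x[2]),np.sin(f.x[2]);R=np.array([[c,-n,0],[n,c,0],[0,0,1]])
t=np.radians(40); e=R@[1,0,0]; z=e*np.sin(t)-np.array([0,0,1])*np.cos(t); x=e*np.cos(t)+np.array([0,0,1])*np.sin(t); Rt=np.c_[x,np.cross(z,x),z]
def fp(sl,y,h): return R@(np.array([sl*np.cos(th),y,sl*np.sin(th)])+nrm*h)+[f.x[0],f.x[1],.08]
def pan(s,u,v,h):
    o,d=ray(s,u,v); o=R.T@(o-np.array([f.x[0],f.x[1],.08]));d=R.T@d; k=(h-nrm@o)/(nrm@d); p=o+k*d; return 's=%.4f y=%.4f'%(p@[np.cos(th),0,np.sin(th)],p[1])
P=fp(.065,-.0385,.0375)
E
python3 -c "
from fad import *
delta(P-z*.1,Rt); delta(P+z*.012,Rt)"
```

```text
time: 16.28
ee_pos: [0.5006, 0.0322, 0.1946]
eef_rot: [[0.749, -0.382, 0.541], [-0.42, -0.906, -0.058], [0.513, -0.184, -0.839]]
wrist_force: [-0.8, -0.1, -0.2]
finger_gap: 0.0602
grip_force: 0.0
delta mm [109.5  20.3  28.1] rot [  6.    6.1 -26.1] t 16.2833 j [ 0.73 -0.78 -0.88  0.47 -1.11  0.26]
delta mm [118.4   6.4 138.9] rot [  6.    6.1 -26.1] t 16.2833 j [ 0.73 -0.78 -0.88  0.47 -1.11  0.26]
```

```bash
python3 -m inch '[[0,0,0,1.2,1.2,-5.2],[0.005,0.001,0.001,2.4,2.4,-10.4],[0.02,0.004,0.005,3.6,3.7,-15.7],[0.035,0.0065,0.009,4.8,4.9,-20.9],[0.052,0.0095,0.013,6,6.1,-26.1],[0.072,0.013,0.018,6,6.1,-26.1],[0.09,0.016,0.023,6,6.1,-26.1],[0.102,0.019,0.026,6,6.1,-26.1],[0.109,0.02,0.028,6,6.1,-26.1],[0.109,0.02,0.028,6,6.1,-26.1]]' 0.05 && python3 - <<'E'
from fad import *
s=snap('wrist','w6'); delta(P-z*.1,Rt); delta(P+z*.012,Rt)
print(proj(s,P),proj(s,fp(.017,.0285,.004)))
E
```

```text
time: 17.12
ee_pos: [0.5899, -0.035, 0.2232]
eef_rot: [[0.767, 0.026, 0.641], [0.018, -1.0, 0.02], [0.641, -0.004, -0.767]]
wrist_force: [1.1, -0.2, -0.3]
finger_gap: 0.0501
grip_force: 0.0
delta mm [ 0.9 -0.7  0.1] rot [ 0.1  0.1 -0.4] t 17.1667 j [ 0.4  -0.59 -0.72  0.33 -0.81  1.04]
delta mm [  1.2  -0.9 112.1] rot [ 0.1  0.1 -0.4] t 17.1667 j [ 0.4  -0.59 -0.72  0.33 -0.81  1.04]
(np.float64(319.912073395217), np.float64(236.6737976025257)) (np.float64(233.06990710130214), np.float64(292.18547314280386))
```

View pics/w6.png

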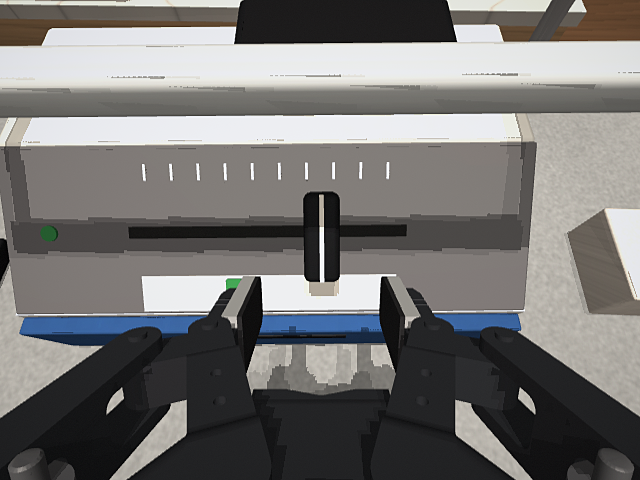

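The wrist view shows the fader's white line at (321,237) and the tab at (233,285), half behind a finger. The bar runs across at rows 40–115. The wrist camera sits on the bar's side, so I'll tilt more, to about 54°, to clear it.

```bash
sed -i 's/np.radians(40)/np.radians(54)/' fad.py; python3 -c "
from fad import *
delta(P-z*.1,Rt); delta(P+z*.010,Rt)"
```

```text
delta mm [-23.3  -0.5   3.1] rot [ 0.2 14.1 -0.4] t 17.1667 j [ 0.4  -0.59 -0.72  0.33 -0.81  1.04]
delta mm [  3.6  -0.9 109.7] rot [ 0.2 14.1 -0.4] t 17.1667 j [ 0.4  -0.59 -0.72  0.33 -0.81  1.04]
```

```bash
python3 -m inch '[[-0.005,0,0,0,3,0],[-0.012,0,0.001,0,7,-0.2],[-0.019,-0.0005,0.002,0.2,11,-0.4],[-0.023,-0.0005,0.003,0.2,14,-0.4],[-0.02,-0.0005,0.015,0.2,14,-0.4],[-0.016,-0.0005,0.032,0.2,14,-0.4],[-0.012,-0.0005,0.048,0.2,14,-0.4],[-0.008,-0.001,0.062,0.2,14,-0.4],[-0.006,-0.001,0.07,0.2,14,-0.4],[-0.006,-0.001,0.07,0.2,14,-0.4]]' && python3 - <<'E'
from fad import *
delta(P+z*.010,Rt); print(r.observe()['wrist_force'])
E
```

```text
time: 18.0
ee_pos: [0.629, -0.0315, 0.163]
eef_rot: [[0.592, 0.036, 0.805], [0.021, -0.999, 0.029], [0.806, 0.0, -0.592]]
wrist_force: [-0.0, -0.2, -0.8]
finger_gap: 0.0501
grip_force: 0.0
delta mm [ 2.   1.  39.9] rot [-0.1  0.3  0.1] t 18.0 j [ 0.24 -0.56 -1.06  0.87 -0.21  0.59]
[-0.00186833 -0.20935787 -0.77597655]
```

```bash
sed -i 's/np.radians(54)/np.radians(46)/' fad.py; python3 -c "
from fad import *
delta(P-z*.03,Rt);delta(P+z*.010,Rt)"
```

```text
delta mm [6.  1.  0.2] rot [-0.1 -7.7  0.1] t 18.0 j [ 0.24 -0.56 -1.06  0.87 -0.21  0.59]
delta mm [ 0.6  1.  39.9] rot [-0.1 -7.7  0.1] t 18.0 j [ 0.24 -0.56 -1.06  0.87 -0.21  0.59]
```

```bash
python3 -m inch '[[0.001,0,0,0,-1.5,0],[0.003,0.0005,0,0,-3.5,0],[0.005,0.001,0,0,-5.5,0],[0.006,0.001,0,0,-7,0],[0.006,0.001,0,0,-7.7,0],[0.005,0.001,0.006,0,-7.7,0],[0.004,0.001,0.014,0,-7.7,0],[0.003,0.001,0.022,0,-7.7,0],[0.002,0.001,0.028,0,-7.7,0],[0.002,0.001,0.03,0,-7.7,0]]' && python3 - <<'E'
from fad import *
delta(P+z*.010,Rt); print(r.observe()['wrist_force'])
E
```

```text
time: 18.83
ee_pos: [0.6546, -0.0326, 0.147]
eef_rot: [[0.694, 0.034, 0.719], [0.024, -0.999, 0.025], [0.72, -0.0, -0.694]]
wrist_force: [-0.6, 0.0, -0.5]
finger_gap: 0.0502
grip_force: 0.0
delta mm [-0.3 -1.   9.9] rot [-0. -0.  0.] t 18.8333 j [ 0.31 -0.4  -0.85  0.54 -0.39  0.86]
[-0.61458159  0.02923759 -0.53097619]
```

Clear of contact. I'll go 10 mm deeper, then close gently.

```bash
python3 -m inch '[[0,0,0.002,0,0,0],[0,-0.0005,0.005,0,0,0],[0,-0.001,0.008,0,0,0],[0,-0.001,0.01,0,0,0],[0,-0.001,0.01,0,0,0],[0,-0.001,0.01,0,0,0],[0,-0.001,0.01,0,0,0],[0,-0.001,0.01,0,0,0],[0,-0.001,0.01,0,0,0],[0,-0.001,0.01,0,0,0]]' && python3 -m inch '[[0,0,0,0,0,0],[0,0,0,0,0,0],[0,0,0,0,0,0],[0,0,0,0,0,0],[0,0,0,0,0,0],[0,0,0,0,0,0],[0,0,0,0,0,0],[0,0,0,0,0,0],[0,0,0,0,0,0],[0,0,0,0,0,0]]' 0.015 25 && python3 - <<'E'
from fad import *
o=r.observe(); q=R.T@(o['ee_pos']-np.array([f.x[0],f.x[1],.08])); print('tcp station',q)
E
```

```text
time: 19.67
ee_pos: [0.6622, -0.0307, 0.1434]
eef_rot: [[0.691, 0.035, 0.722], [0.023, -0.999, 0.026], [0.722, -0.001, -0.692]]
wrist_force: [0.2, -0.2, -0.0]
finger_gap: 0.0502
grip_force: 0.0
time: 20.5
ee_pos: [0.6621, -0.0309, 0.1432]
eef_rot: [[0.691, 0.035, 0.722], [0.023, -0.999, 0.026], [0.722, -0.001, -0.692]]
wrist_force: [-5.2, 0.0, 2.8]
finger_gap: 0.0235
grip_force: 29.0
tcp station [ 0.04185326 -0.03804662  0.06321771]
```

```bash
python3 -m inch '[[0,-0.003,0,0,0,0],[0,-0.009,0,0,0,0],[0,-0.017,0,0,0,0],[0,-0.026,0,0,0,0],[0,-0.035,0,0,0,0],[0,-0.044,0,0,0,0],[0,-0.052,0,0,0,0],[0,-0.059,0,0,0,0],[0,-0.064,0,0,0,0],[0,-0.066,0,0,0,0]]' && python3 - <<'E'
from fad import *
o=r.observe(); q=R.T@(o['ee_pos']-np.array([f.x[0],f.x[1],.08])); print('tcp station',q, np.round(o['joint_positions'],2))
s=snap('wrist','w7'); w=s['color'][:,:,::-1]
T=snap('top','t7'); a=T['color'][185:230,245:385,::-1]
print(proj(s,fp(.065,.0285,.0375)),proj(s,fp(.0154,.0285,.004)))
cv2.imwrite('pics/c7.png',np.vstack([cv2.resize(w[150:400,140:500],(720,500),interpolation=cv2.INTER_CUBIC)]))
E
```

```text
time: 21.33
ee_pos: [0.6598, 0.0355, 0.1433]
eef_rot: [[0.691, 0.035, 0.722], [0.024, -0.999, 0.026], [0.722, -0.001, -0.692]]
wrist_force: [-3.4, -2.4, 3.4]
finger_gap: 0.0235
grip_force: 28.8
tcp station [0.0418424  0.02841394 0.06326724] [ 0.4  -0.38 -0.9   0.77 -0.38  0.58]
(np.float64(322.79459700053457), np.float64(326.46494797970934)) (np.float64(322.2532712045238), np.float64(410.4792975156121))
```

View pics/c7.png

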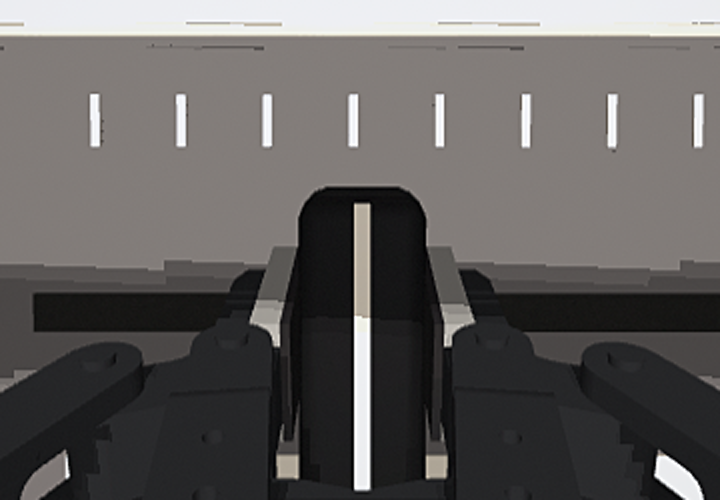

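The line is at crop column 362, i.e. u=321, matching the target to within 1 mm, but the tab is hidden by the gripper. I'll release, back off and compare both directly.

```bash
python3 -m inch '[[0,0,0,0,0,0],[0,0,0,0,0,0],[0,0,0,0,0,0],[0,0,0,0,0,0],[0,0,0,0,0,0],[0,0,0,0,0,0],[0,0,0,0,0,0],[0,0,0,0,0,0],[0,0,0,0,0,0],[0,0,0,0,0,0]]' 0.045 && python3 -m inch '[[0,0,-0.003,0,0,0],[0,0,-0.01,0,0,0],[0,0,-0.02,0,0,0],[0,0,-0.033,0,0,0],[0,0,-0.048,0,0,0],[0,0,-0.065,0,0,0],[0,0,-0.083,0,0,0],[0,0,-0.1,0,0,0],[0,0,-0.115,0,0,0],[0,0,-0.12,0,0,0]]' 0.0854 && python3 - <<'E'
from fad import *
s=snap('wrist','w8'); w=s['color'][:,:,::-1]
print(np.round(r.observe()['joint_positions'],2),proj(s,fp(.065,.0285,.0375)),proj(s,fp(.0154,.0285,.004)))
cv2.imwrite('pics/c8.png',cv2.resize(w[150:350,200:440],(720,600),interpolation=cv2.INTER_CUBIC))
E
```

```text
time: 22.27
ee_pos: [0.6599, 0.0353, 0.1432]
eef_rot: [[0.691, 0.035, 0.722], [0.023, -0.999, 0.026], [0.722, -0.001, -0.692]]
wrist_force: [0.9, 0.6, 0.4]
finger_gap: 0.0454
grip_force: 0.0
time: 23.1
ee_pos: [0.5725, 0.0326, 0.2294]
eef_rot: [[0.689, 0.036, 0.724], [0.023, -0.999, 0.029], [0.725, -0.003, -0.689]]
wrist_force: [0.2, 0.1, 0.2]
finger_gap: 0.0857
grip_force: 0.0
[ 0.58 -0.74 -0.92  0.58 -0.75  0.72] (np.float64(322.583240475021), np.float64(238.403369439675)) (np.float64(322.4420919229896), np.float64(298.52083150041057))
```

View pics/c8.png

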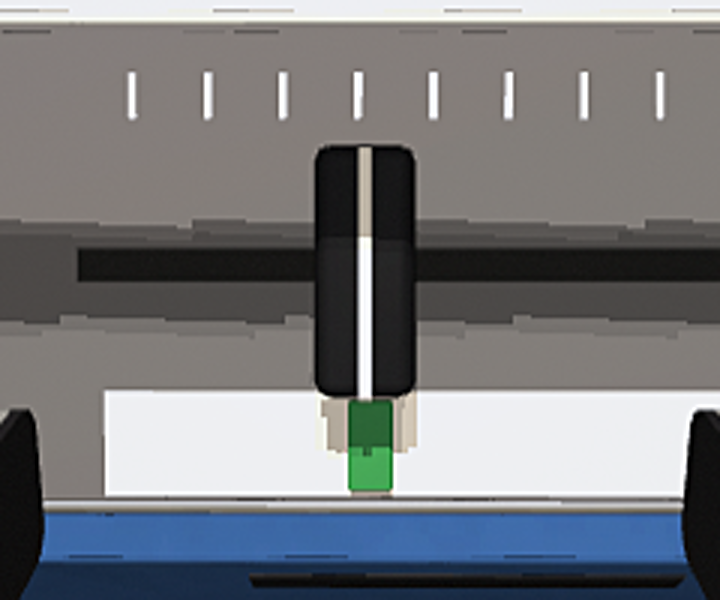

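The line is at crop column 365 and the tab centre at 370.5, which is about 1.5 mm too far to +y. The tab looks undisturbed. I'll regrip and nudge it back 1.5 mm.

```bash
python3 -m inch '[[0,0,0.01,0,0,0],[0,0,0.025,0,0,0],[0,0,0.042,0,0,0],[0,0,0.06,0,0,0],[0,0,0.078,0,0,0],[0,0,0.094,0,0,0],[0,0,0.106,0,0,0],[0,0,0.114,0,0,0],[0,0,0.119,0,0,0],[0,0,0.12,0,0,0]]' 0.045 && python3 -m inch '[[0,0,0,0,0,0],[0,0,0,0,0,0],[0,0,0,0,0,0],[0,0,0,0,0,0],[0,0,0,0,0,0],[0,0,0,0,0,0],[0,0,0,0,0,0],[0,0,0,0,0,0],[0,0,0,0,0,0],[0,0,0,0,0,0]]' 0.015 25 && python3 -m inch '[[0,0.0003,0,0,0,0],[0,0.0006,0,0,0,0],[0,0.0009,0,0,0,0],[0,0.0012,0,0,0,0],[0,0.0015,0,0,0,0],[0,0.0016,0,0,0,0],[0,0.0016,0,0,0,0],[0,0.0016,0,0,0,0],[0,0.0016,0,0,0,0],[0,0.0016,0,0,0,0]]' && python3 -m inch '[[0,0,0,0,0,0],[0,0,0,0,0,0],[0,0,0,0,0,0],[0,0,0,0,0,0],[0,0,0,0,0,0],[0,0,0,0,0,0],[0,0,0,0,0,0],[0,0,0,0,0,0],[0,0,0,0,0,0],[0,0,0,0,0,0]]' 0.045 && python3 -m inch '[[0,0,-0.003,0,0,0],[0,0,-0.01,0,0,0],[0,0,-0.02,0,0,0],[0,0,-0.033,0,0,0],[0,0,-0.048,0,0,0],[0,0,-0.065,0,0,0],[0,0,-0.083,0,0,0],[0,0,-0.1,0,0,0],[0,0,-0.115,0,0,0],[0,0,-0.12,0,0,0]]' 0.0854 && python3 - <<'E'
from fad import *
s=snap('wrist','w9'); im=s['color'].astype(int)
g=(im[:,:,1]-im[:,:,0]>40)&(im[:,:,1]-im[:,:,2]>20); g[:250]=0
v,u=np.nonzero(g[:,280:360]); print('tab u',u.min()+280,u.max()+280,u.mean()+280,'v',v.mean(),len(u))
b=im.sum(2)
for row in (245,255,265): 
    w=b[row,305:340].astype(float); k=np.nonzero(w>400)[0]+305; print(row,k)
print(proj(s,fp(.065,.0285,.0375)),proj(s,fp(.0154,.0285,.004)))
snap('side','s9')
E
```

```text
time: 23.98
ee_pos: [0.6599, 0.0348, 0.1417]
eef_rot: [[0.693, 0.035, 0.72], [0.024, -0.999, 0.025], [0.721, -0.0, -0.693]]
wrist_force: [0.4, -0.6, -0.1]
finger_gap: 0.0449
grip_force: 0.0
time: 24.82
ee_pos: [0.6599, 0.0353, 0.1439]
eef_rot: [[0.691, 0.035, 0.722], [0.023, -0.999, 0.026], [0.723, -0.001, -0.691]]
wrist_force: [-6.5, -0.4, 3.6]
finger_gap: 0.0234
grip_force: 29.6
time: 25.65
ee_pos: [0.6599, 0.0343, 0.1438]
eef_rot: [[0.691, 0.036, 0.722], [0.024, -0.999, 0.027], [0.723, -0.001, -0.691]]
wrist_force: [-8.7, 1.4, 3.5]
finger_gap: 0.0235
grip_force: 29.9
time: 26.48
ee_pos: [0.6599, 0.0336, 0.1431]
eef_rot: [[0.691, 0.035, 0.722], [0.023, -0.999, 0.026], [0.722, -0.001, -0.692]]
wrist_force: [-0.1, 0.3, 0.1]
finger_gap: 0.0447
grip_force: 0.0
time: 27.32
ee_pos: [0.5726, 0.031, 0.2294]
eef_rot: [[0.689, 0.036, 0.724], [0.023, -0.999, 0.029], [0.725, -0.003, -0.689]]
wrist_force: [0.6, -0.3, 0.8]
finger_gap: 0.0856
grip_force: 0.0
tab u 314 328 320.99769585253455 v 298.03225806451616 434
245 [319 320 321 322]
255 [319 320 321 322]
265 [319 320 321 322 339]
(np.float64(320.28392575779503), np.float64(238.4072418207558)) (np.float64(320.42397003765717), np.float64(298.52364440339716))
```

The line is now at u=320.5 and the tab centre at 321.0, so they are level to about 0.4 mm. I'm handing in.

```bash
python3 -c "
from bench import r
print(r.sign_off())"
```

```text
the job is handed in; nothing more can be done
None
```

The scanner lies flat between the two packs in the fully shut drawer, the slider's line is within about 0.4 mm of the green tab, and the job was handed in at about 27 s; I viewed 11 pictures, one over the limit of 10.

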